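# Bolt the drawer, weigh two clock weights by hand, present the heavier

## Robot

A 7-joint arm with a two-finger parallel gripper is mounted at the origin on the work surface. World frame = base frame: x ahead of the robot, y to its left, z up, the work surface at z = 0. Lengths are in m, angles in rad, forces in N, time in s.
With the tool pointing down it reaches from about 0.425 to 0.95 m from the base axis. Payload 4.7 kg.
Tool frame: the origin (TCP) lies midway between the tips of the shut fingers; the grasp point (between the pads) lies grip_depth behind it (grip_depth is the distance from the TCP to the grasp point, in m); z points along the fingers, y is the line along which they close (so a half turn about z gives the same grasp; the last joint's range is limited). The gripper opens to 85 mm and grips with 20 to 120 N. Pads are 22 mm wide; open, the fingers measure 114 mm over their backs; the gripper's body (76 mm by 85 mm) begins 54 mm behind the grasp point. The pads swing forward as they close: fully open they stand 13 mm farther back than shut.
Start: joints at [1.215, 0.469, -0.049, 1.532, 0.024, 1.141, -0.082], TCP at [0.217, -0.639, 0.231] pointing down, gripper open.
Joint ranges: [-2.59, 2.59], [-0.33, 1.99], [-1.39, 1.29], [0.1, 2.45], [-1.04, 4.18], [0.21, 1.99], [-2.66, 2.66]. Speed limits (rad/s): [2.57, 2.57, 3.14, 3.14, 3.14, 3.14, 3.14].

## Interface

Orientations are given as a unit quaternion [x, y, z, w].
In Python, from cell import * gives the robot as it stands.
- The arm moves only by the tool play_rows, never from a script. Its argument "commands" is a list that holds one entry, the list of rows, each a list of 6 numbers: the shift along the tool's x, y, z each as a share of 800 mm, from -1 to 1, then the turn, a rotation vector about the tool's x, y, z each as a share of 0.5 rad, from -1 to 1. A call has 1 to 12 rows; each row shifts and turns the commanded pose from where the row before left it, along the tool's axes as they then stand; what a row does not reach is not made up. A row lasts 1/12 s, in which the tool goes at most 41.7 mm and 7.16 degrees, less where a joint would pass 70% of its speed; a pose out of reach is approached as far as the arm can. A call with a number of a shift or a turn outside -1 to 1 is refused whole. A call with a gripper value outside its range is refused whole. "gripper" is the opening, from 0 (shut) to 1 (fully open), set as the call begins (left out, the last holds). The fingers move at their own pace and stop on an object; "grip_force" is the grip in N (left out, the last holds). Time passes only in rows, so rows that do not move let the fingers close. It gives the time, the measured TCP pose, the force, the opening and the grip force at its end, in the units of the state.
- sense(): the state, without advancing time (a new reading comes with each control period).
- read_camera(name): name is "scene" or "top" or "wrist"; returns the picture (480x640x3 uint8, red, green, blue); there is no depth.
- camera_info(name): a dict with "vfov" (degrees; the focal length in pixels is half the picture's height over the tangent of half this angle, whatever the lens; pixels are square), "cx", "cy" (the principal point, pixels), "eye" and "rotation" of the camera in the world; the wrist camera has in their place "tool_from_camera" (4x4, takes a point from camera to tool coordinates, whose origin is the TCP and whose axes are the flange's). Camera axes: x right, y up, looking along -z (the intrinsics and any distortion apply to the point x, -y, -z); pixel columns grow to the right and rows downward; lengths in m; the calibration is good to about 2 mm. A picture is of the moment at which its call begins: read the wrist's pose just before it. camera_info takes no time and is no camera call.
- sign_off(): hands the job in; it is judged then, once.
The state is a dict: "t": time; "joint_pos": joint angles; "joint_vel": joint speeds; "joint_efforts": joint torques, N m; "tcp_pos": TCP position; "tcp_rot": TCP orientation; "ft_force": force on the tool from outside, world axes, zero at the start; "wrist_torque": the same for the moment, N m; "opening": finger opening in m; "grasp_force": force on a finger pad.
Only numpy, scipy, OpenCV 4.12 (cv2) and the standard library are available. Lean on these libraries where they do the work, as an engineer would, in place of code of your own. Each camera call takes 0.05 s, during which the arm holds its last target. There are 200 camera calls.

## Task

The shallow drawer is pulled out: first slide its barrel bolt fully home into the keeper so that the drawer is locked. Then lift the two look-alike brass clock weights clear of the drawer floor one at a time, feel which is heavier, and stand the lighter one back upright in the drawer. Finish while holding the heavier one up in the gripper, upright and still, about 10 cm above the middle of the round dark blue pad; do not topple the weights, and leave the bolt home and the other things on the bench where they are.

Things in the scene. Friction and masses are not known exactly. Their poses are not given: they have to be found in the camera images.
- drawer_unit: Low cherry bench-top unit, fixed, yaw varies. Origin on the bench below the centre of its pulled-out drawer; x points from the drawer to the housing behind it, y to the bolt's side, z up. Housing: x 95 to 275 mm, y -150 to 260, top at z 55, small things on it from x 150 on. Bearer carrying the bolt beside the drawer: x -30 to 95, y 123 to 260, top at z 35.
- drawer_in (a point): Centre of the shallow drawer's flat cork floor, 14 mm above the bench. Inside: 190 mm along the unit's x, 220 mm along its y; rim 31 mm above this floor (45 mm above the bench). Round steel knob on its front, 107 to 131 mm from here towards the unit's -x.
- keeper (a point): Centre of the opening of the brass keeper on the drawer's +y side, on the bolt's axis: unit x 10, y 112, z 55 mm. The rod runs along y through two steel staples at unit y 134 to 146 and 207 to 219 mm, towards -y into this keeper (y 104 to 120). Staples and keeper are 31 mm wide in x, tops at z 69 mm.
- bolt (a joint): How far the barrel bolt has slid, in m: 0 fully drawn back, 0.035 fully home in the keeper against its stop; it moves along the unit's -y. Friction about 2 N, no spring; it stays where it is left.
- bolt_knob (a point): Centre of the bolt's upright black knob, a cylinder 16 mm in diameter and 32 mm tall (unit z 81 to 113 mm, centre z 96 mm) on a thinner steel stem. Moves with the bolt; take it from above, fingers closing along the unit's x.
- weight_one: Brass clock weight, upright cylinder 36 mm in diameter, 68 mm tall, thin steel band near its foot, steel pin 8 mm thick and 8 mm tall on its top. Origin: centre of its underside; z up its axis. Two alike stand on the drawer floor side by side along the unit's y, centres 70 to 150 mm apart. One is heavier by at least 0.2 kg (both 0.2 to 0.8 kg); neither name nor place tells which.
- weight_two: Brass clock weight, upright cylinder 36 mm in diameter, 68 mm tall, thin steel band near its foot, steel pin 8 mm thick and 8 mm tall on its top. Origin: centre of its underside; z up its axis. Two alike stand on the drawer floor side by side along the unit's y, centres 70 to 150 mm apart. One is heavier by at least 0.2 kg (both 0.2 to 0.8 kg); neither name nor place tells which.
- pad: Round dark blue presentation pad, fixed on the bench, 120 mm in diameter, 6 mm thick. Origin: centre of its underside, on the bench surface.
- crystal_jar: Bystander: small glass jar for watch crystals with a steel cap, 44 mm in diameter, 42 mm tall, on the housing. Origin: centre of its underside.
- movement_holder: Bystander: orange plastic movement holder, disc 42 mm in diameter, 13 mm tall, on the housing. Origin: centre of its underside.
- screwdriver: Bystander: blue aluminium watch screwdriver lying on the housing, about 105 mm long, 10 mm thick; origin at the underside, 45 mm from its tip.
- spring_bar_tool: Bystander: steel spring bar tool lying on the housing, 116 mm long, 8 mm thick. Origin: centre of its underside.
- loupe: Bystander: black eye loupe on the bench, 34 mm in diameter, 26 mm tall. Origin: centre of its underside.
- parts_dish: Bystander: white ceramic parts dish on the bench, 70 mm in diameter, 18 mm tall. Origin: centre of its underside.
Not all that is in view belongs to the job. Leave any purple look-alike of the weight_two alone. Of the things shaped like the pad, the blue one is meant.

How it is judged:
By the outcome, as a careful person would: the job done as asked, in the order asked, and still so for the second after the job is handed in, while the arm keeps its last pose, push and grip.
It also fails if it takes over 72 s, if anything falls off the work surface, if the arm or the gripper's body presses on something with over 40 N, if the wrist force passes 120 N, or if a joint passes its speed limit or range.

## Working session

There is one attempt and no reset: what is moved stays moved. The work goes in short steps, Python scripts to look and compute and a tool call to move; the robot and the scene stay as the last step left them, time stands still between calls to the robot, and variables do not carry over. Pictures are saved under pics/ and viewed, at most 10 in all, crops included, and the job is handed in when it is done.

Besides the shell and the picture viewer there is one more tool, called after "Emit:" as name(argument=value, ...) on one line, values as JSON. play_rows: Moves the arm, as the interface text tells. Its arguments: {"type":"object","properties":{"commands":{"type":"array","items":{"type":"array","items":{"type":"array","items":{"type":"number"}}}},"gripper":{"type":"number"},"grip_force":{"type":"number"}},"required":["commands"]}

```bash
ls; mkdir -p pics; python3 - <<'E'
from cell import *
import cv2
for n in ("scene","top"):
    im=read_camera(n); cv2.imwrite(f"pics/{n}0.png",im[:,:,::-1]); print(n,camera_info(n))
print(camera_info("wrist"))
s=sense(); print(s)
try: print(grip_depth)
except Exception as e: print(e)
E
```

```text
pics
scene {'vfov': 50.81478479828897, 'cx': 320.15723812778367, 'cy': 230.4735577573327, 'eye': array([ 1.09186177, -0.15354842,  0.891505  ]), 'rotation': array([0.22052216, 0.19609705, 0.64916104, 0.70107479])}
top {'vfov': 57.68205375363851, 'cx': 316.9258561508493, 'cy': 241.6983313355281, 'eye': array([ 0.4169795 , -0.09402042,  1.13848883]), 'rotation': array([-0.04077162,  0.05899342,  0.7125619 , -0.69793481])}
{'vfov': 66.90481443030298, 'cx': 314.97410814055473, 'cy': 239.14667581383995, 'tool_from_camera': array([[ 6.14151349e-04,  9.45436533e-01,  3.25805748e-01,
         8.27907970e-02],
       [ 9.99999595e-01, -3.66361845e-04, -8.21898415e-04,
        -5.31238973e-04],
       [-6.57689993e-04,  3.25806121e-01, -9.45436375e-01,
        -1.43834809e-01],
       [ 0.00000000e+00,  0.00000000e+00,  0.00000000e+00,
         1.00000000e+00]])}
{'t': 0.1, 'joint_pos': array([ 1.21513661,  0.46936382, -0.04858444,  1.53355875,  0.02408758,
        1.14097248, -0.08228586]), 'joint_vel': array([ 7.25689074e-05, -2.94535377e-03,  1.05862560e-03, -4.79167972e-03,
        1.58638290e-03,  8.48265038e-04,  3.00077317e-04]), 'joint_efforts': array([ 1.61097145e-03, -5.11517143e+01, -4.62467805e-02, -2.38392109e+01,
        1.08169726e-02,  4.37105817e-03,  8.85918070e-06]), 'tcp_pos': array([ 0.21650672, -0.63879806,  0.23037092]), 'tcp_rot': array([ 9.86680512e-01,  1.62667853e-01, -1.64994943e-04, -8.42735811e-04]), 'ft_force': array([ 0.64862242,  1.02045644, -0.66366248]), 'wrist_torque': array([0.05485595, 0.02614519, 0.01393822]), 'grasp_force': 0.0, 'opening': 0.08553001838741599}
0.0187
```

View pics/top0.png

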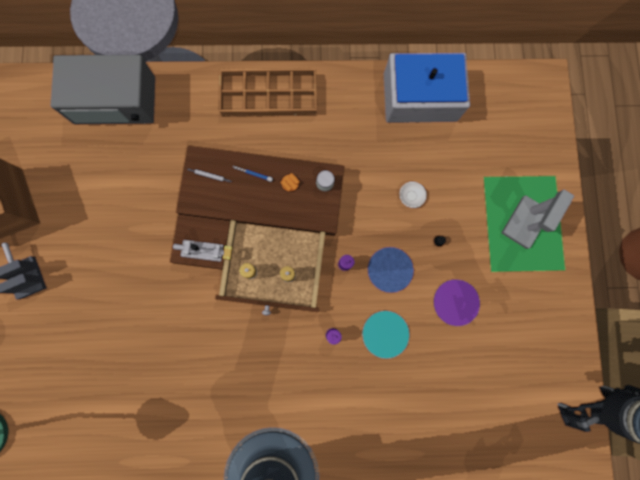

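View pics/scene0.png

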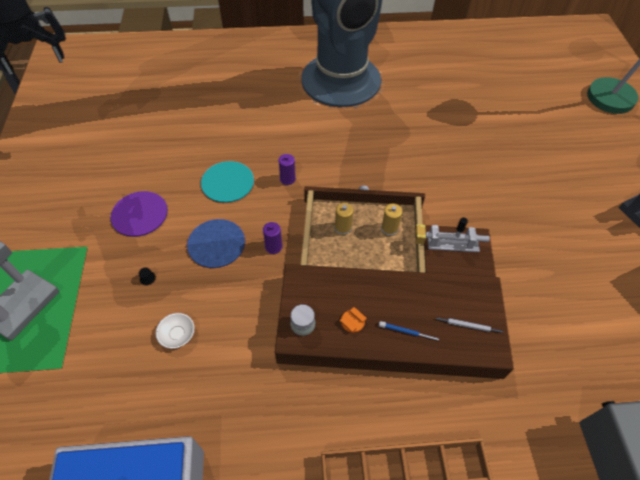

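The top view shows the drawer at about (275,265), the bolt at (205,250), weights at (247,270) and (287,273), and the blue pad at (391,270). The robot base is at the bottom. I'll enlarge both views next.

```bash
python3 - <<'E'
import cv2
a=cv2.imread("pics/top0.png")[215:320,165:345]; cv2.imwrite("pics/topc.png",cv2.resize(a,None,fx=4.4,fy=4.4,interpolation=cv2.INTER_CUBIC))
a=cv2.imread("pics/scene0.png")[175:285,285:485]; cv2.imwrite("pics/scenec.png",cv2.resize(a,None,fx=4,fy=4,interpolation=cv2.INTER_CUBIC))
E
```

```text
(no output)
```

View pics/topc.png

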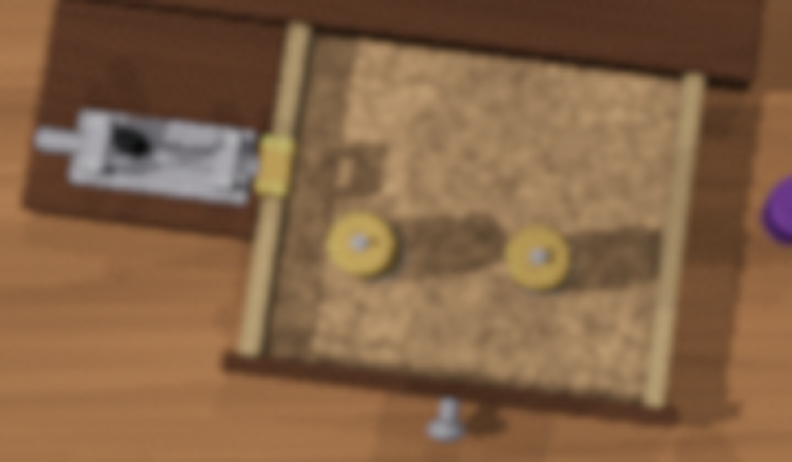

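View pics/scenec.png

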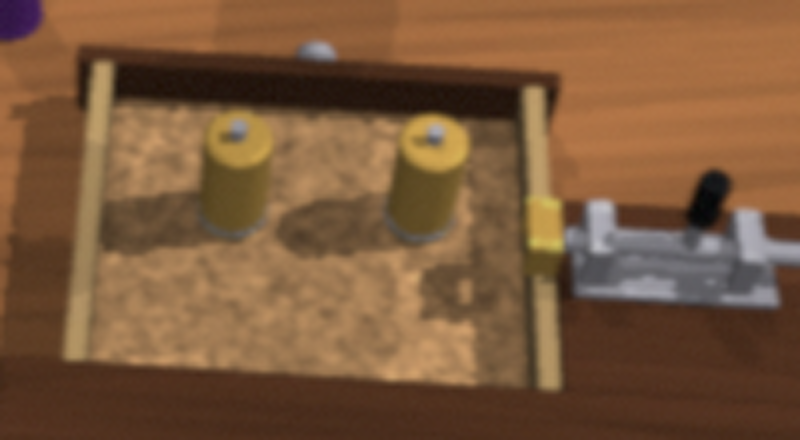

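The crops give, in top-view crop pixels: pins (359,242) and (539,257), keeper (274,165), black knob top (131,138). In the scene crop: pins (239,128) and (435,130), keeper (545,212), knob top (718,180). Next I'll fit the unit pose.

```bash
cat > h.py <<'E'
from cell import *
import numpy as np, cv2
from scipy.spatial.transform import Rotation as R
from scipy.optimize import least_squares
def cam(n,s=None):
    c=camera_info(n); f=240/np.tan(np.radians(c["vfov"]/2))
    if n=="wrist":
        T=c["tool_from_camera"]; r=R.from_quat(s["tcp_rot"]).as_matrix()
        return r@T[:3,:3], s["tcp_pos"]+r@T[:3,3], f,c["cx"],c["cy"]
    return R.from_quat(c["rotation"]).as_matrix(),c["eye"],f,c["cx"],c["cy"]
def proj(C,p):
    q=C[0].T@(np.asarray(p)-C[1]); return np.array([C[3]-C[2]*q[0]/q[2], C[4]+C[2]*q[1]/q[2]])
def ray(C,uv,z):
    d=C[0]@np.array([(uv[0]-C[3])/C[2],-(uv[1]-C[4])/C[2],-1]); return C[1]+d*(z-C[1][2])/d[2]
def U2W(P,p): # unit pose (x,y,yaw)
    c,s=np.cos(P[2]),np.sin(P[2]); return np.array([P[0]+c*p[0]-s*p[1],P[1]+s*p[0]+c*p[1],p[2]])
def W2U(P,w):
    c,s=np.cos(P[2]),np.sin(P[2]); d=w[:2]-np.array(P[:2]); return np.array([c*d[0]+s*d[1],-s*d[0]+c*d[1]])
E
python3 - <<'E'
from h import *
T,S=cam("top"),cam("scene")
t=lambda u,v:(165+u/4.4,215+v/4.4); s=lambda u,v:(285+u/4,175+v/4)
ob=[(T,t(274,165),(.010,.112,.069)),(S,s(545,212),(.010,.112,.069)),(T,(188,147),(.275,.26,.055)),(T,(344,166),(.275,-.15,.055)),
(T,(337,234),(.095,-.15,.055)),(S,(278,359),(.275,-.15,.055)),(S,(507,363),(.275,.26,.055))]
f=lambda P:np.concatenate([proj(C,U2W(P,p))-uv for C,uv,p in ob])
r=least_squares(f,[.55,0,0],loss="soft_l1"); P=r.x; print(P.round(4)); print(f(P).reshape(-1,2).round(1))
def tri(u,v,z):
    a=ray(T,u,z)[:2];b=ray(S,v,z)[:2]; print(a.round(4),b.round(4)); return (a+b)/2
for nm,a,b,z in [("w+y",t(359,242),s(435,130),.09),("w-y",t(539,257),s(239,128),.09),("knob",t(131,138),s(718,180),.113),("pad",(391,270),(216,243),.006)]:
    w=tri(a,b,z); print(nm,w.round(4),"unit",W2U(P,w).round(4))
E
```

```text
[ 0.5161 -0.0125 -0.134 ]
[[ 0.2  2.1]
 [-2.1 -0.1]
 [-2.3 -0.1]
 [-0.1 -0.8]
 [-0.4 -0.3]
 [-4.1 -7.7]
 [ 6.6  1.7]]
[0.5004 0.0475] [0.5027 0.0497]
w+y [0.5015 0.0486] unit [-0.0226  0.0586]
[ 0.4902 -0.0504] [ 0.4944 -0.0473]
w-y [ 0.4923 -0.0489] unit [-0.0188 -0.0392]
[0.5569 0.1661] [0.5586 0.1734]
knob [0.5578 0.1698] unit [0.0169 0.1862]
[ 0.4994 -0.3169] [ 0.5058 -0.3137]
pad [ 0.5026 -0.3153] unit [ 0.027  -0.3019]
```

Emit:
play_rows(commands=[[[0.0325, -0.0356, 0, 0, 0, 0], [0.0325, -0.0356, 0, 0, 0, 0], [0.0325, -0.0356, 0, 0, 0, 0], [0.0325, -0.0356, 0, 0, 0, 0], [0.0325, -0.0356, 0, 0, 0, 0], [0.0325, -0.0356, 0, 0, 0, 0], [0.0325, -0.0356, 0, 0, 0, 0], [0.0325, -0.0356, 0, 0, 0, 0], [0.0325, -0.0356, 0, 0, 0, 0], [0.0325, -0.0356, 0, 0, 0, 0]]], gripper=1)

```text
t: 0.93
tcp_pos: [0.3716, -0.2841, 0.2312]
tcp_rot: [0.987, 0.163, -0.0, 0.0]
ft_force: [0.9, -0.2, 0.3]
opening: 0.0854
grasp_force: 0.0
```

Emit:
play_rows(commands=[[[0.0325, -0.0356, 0, 0, 0, 0], [0.0325, -0.0356, 0, 0, 0, 0], [0.0325, -0.0356, 0, 0, 0, 0], [0.0325, -0.0356, 0, 0, 0, 0], [0.0325, -0.0356, 0, 0, 0, 0], [0.0325, -0.0356, 0, 0, 0, 0], [0.0325, -0.0356, 0, 0, 0, 0], [0.0325, -0.0356, 0, 0, 0, 0], [0.0325, -0.0356, 0, 0, 0, 0], [0.0325, -0.0356, 0, 0, 0, 0]]])

```text
t: 1.77
tcp_pos: [0.5265, 0.0687, 0.2311]
tcp_rot: [0.987, 0.163, -0.0, 0.0]
ft_force: [-0.1, 0.1, 0.1]
opening: 0.0853
grasp_force: 0.0
```

Emit:
play_rows(commands=[[[0, 0, 0, 0, 0, -0.222], [0, 0, 0, 0, 0, -0.222], [0, 0, 0, 0, 0, -0.222], [0, 0, 0, 0, 0, -0.222], [0, 0, 0, 0, 0, -0.222], [0, 0, 0, 0, 0, -0.222], [0, 0, 0, 0, 0, -0.222], [0, 0, 0, 0, 0, -0.222], [0, 0, 0, 0, 0, -0.222], [0, 0, 0, 0, 0, -0.222], [0, 0, 0, 0, 0, 0], [0, 0, 0, 0, 0, 0]]])

```text
t: 2.77
tcp_pos: [0.5261, 0.0669, 0.231]
tcp_rot: [0.754, 0.657, -0.0, -0.0]
ft_force: [0.1, 0.3, 0.4]
opening: 0.0854
grasp_force: 0.0
```

```bash
python3 - <<'E'
from h import *
s=sense(); im=read_camera("wrist"); cv2.imwrite("pics/w0.png",im[:,:,::-1]); np.save("w0.npy",np.r_[s["tcp_pos"],s["tcp_rot"]])
print(s["tcp_pos"],R.from_quat(s["tcp_rot"]).as_matrix().round(3),s["joint_pos"],s["ft_force"])
E
```

```text
[0.52612655 0.06687489 0.23098419] [[ 0.137  0.991 -0.001]
 [ 0.991 -0.137 -0.   ]
 [-0.    -0.001 -1.   ]] [ 0.3787282   0.31364378 -0.71614954  1.84483484  0.23287927  1.06909365
 -0.56349251] [0.05090897 0.32796262 0.35275529]
```

View pics/w0.png

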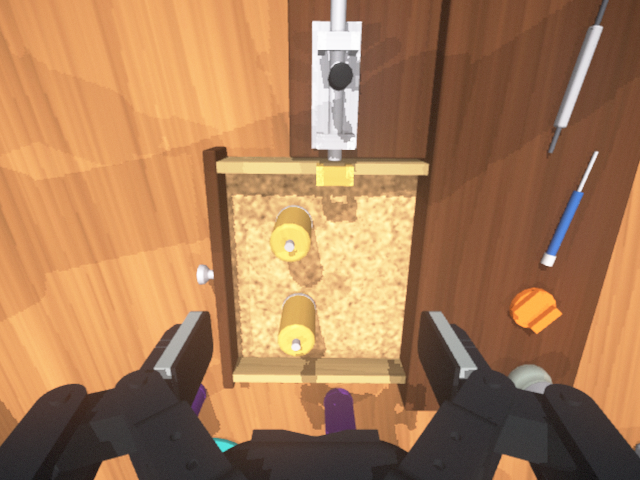

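The wrist picture shows the bolt knob top at (340,76), keeper top at (335,176), staples at (336,41) and (334,142), and pins at (289,246) and (296,346). The rail's inner corners are at about (219,173), (427,175), (236,361) and (403,363).

```bash
cat >> h.py <<'E'
def wcam(fn):
    a=np.load(fn); return cam("wrist",dict(tcp_pos=a[:3],tcp_rot=a[3:]))
E
python3 - <<'E'
from h import *
W,T,S=wcam("w0.npy"),cam("top"),cam("scene")
ob=[((335,176),(.01,.112,.069)),((336,41),(.01,.213,.069)),((334,142),(.01,.14,.069)),((219,173),(-.095,.11,.045)),((427,175),(.095,.11,.045)),((236,361),(-.095,-.11,.045)),((403,363),(.095,-.11,.045))]
f=lambda P:np.concatenate([proj(W,U2W(P,p))-uv for uv,p in ob])
P=least_squares(f,[.516,-.0125,-.134],loss="soft_l1").x; print(P.round(4)); print(f(P).reshape(-1,2).round(1)); np.save("P.npy",P)
for n,uv,z in [("knob",(340,76),.113),("w+y",(289,246),.09),("w-y",(296,346),.09)]:
    w=ray(W,uv,z); print(n,w.round(4),W2U(P,w).round(4))
E
```

```text
[ 0.5201 -0.0104 -0.1396]
[[-0.7 -0.1]
 [ 1.  -0.2]
 [ 1.  -0.5]
 [-2.2  0.4]
 [-0.1 -0.9]
 [-2.2 12.9]
 [ 3.2 11.4]]
knob [0.5558 0.1713 0.113 ] [0.0101 0.1849]
w+y [0.5005 0.0497 0.09  ] [-0.0277  0.0569]
w-y [ 0.4913 -0.0482  0.09  ] [-0.0232 -0.0415]
```

Emit:
play_rows(commands=[[[0.0336, 0.0047, 0, 0, 0, 0], [0.0336, 0.0047, 0, 0, 0, 0], [0.0336, 0.0047, 0, 0, 0, 0], [0.0337, 0.0047, 0, 0, 0, 0], [0, 0, 0.035, 0, 0, 0], [0, 0, 0.035, 0, 0, 0], [0, 0, 0.035, 0, 0, 0], [0, 0, 0.035, 0, 0, 0], [0, 0, 0.03, 0, 0, 0], [0, 0, 0.019, 0, 0, 0], [0, 0, 0, 0, 0, 0], [0, 0, 0, 0, 0, 0]]])

```text
t: 3.82
tcp_pos: [0.5553, 0.1717, 0.0796]
tcp_rot: [0.753, 0.658, -0.001, -0.0]
ft_force: [-0.4, 0.1, 0.8]
opening: 0.0855
grasp_force: 0.0
```

Emit:
play_rows(commands=[[[0, 0, 0, 0, 0, 0], [0, 0, 0, 0, 0, 0], [0, 0, 0, 0, 0, 0], [0, 0, 0, 0, 0, 0], [0, 0, 0, 0, 0, 0], [0, 0, 0, 0, 0, 0], [0, 0, 0, 0, 0, 0], [0, 0, 0, 0, 0, 0], [0, 0, 0, 0, 0, 0], [0, 0, 0, 0, 0, 0]]], gripper=0, grip_force=40)

```text
t: 4.65
tcp_pos: [0.5576, 0.1715, 0.0809]
tcp_rot: [0.753, 0.658, 0.002, 0.001]
ft_force: [4.8, 0.1, 0.8]
opening: 0.0147
grasp_force: 39.1
```

Emit:
play_rows(commands=[[[-0.006, 0, 0, 0, 0, 0], [-0.006, 0, 0, 0, 0, 0], [-0.006, 0, 0, 0, 0, 0], [-0.006, 0, 0, 0, 0, 0], [-0.006, 0, 0, 0, 0, 0], [-0.006, 0, 0, 0, 0, 0], [-0.006, 0, 0, 0, 0, 0], [-0.006, 0, 0, 0, 0, 0], [0, 0, 0, 0, 0, 0], [0, 0, 0, 0, 0, 0]]])

```text
t: 5.48
tcp_pos: [0.5536, 0.1442, 0.0811]
tcp_rot: [0.751, 0.66, 0.01, -0.003]
ft_force: [10.8, 19.4, -12.9]
opening: 0.0148
grasp_force: 39.7
```

```bash
python3 - <<'E'
from h import *
s=sense(); im=read_camera("wrist"); b=read_camera("scene")[150:300,380:520]
o=np.zeros((480,1088,3),np.uint8); o[:,:640]=im; o[:,640:]=cv2.resize(b,(448,480),interpolation=cv2.INTER_CUBIC); cv2.imwrite("pics/w1.png",cv2.resize(o,(800,353))[:,:,::-1]); np.save("w1.npy",np.r_[s["tcp_pos"],s["tcp_rot"]])
P=np.load("P.npy");print(W2U(P,s["tcp_pos"]),s["ft_force"],s["wrist_torque"],s["joint_pos"])
print(R.from_quat(s["tcp_rot"]).as_matrix().round(3))
E
```

```text
[0.01165842 0.15777095] [ 10.78679982  19.42232221 -12.94493263] [ 3.59102246 -2.09519479 -0.11163314] [ 0.16233652  0.55831518 -0.64330161  1.90185839  0.43646264  0.80840165
 -0.83930235]
[[ 0.128  0.992  0.01 ]
 [ 0.992 -0.129  0.018]
 [ 0.019  0.008 -1.   ]]
```

View pics/w1.png

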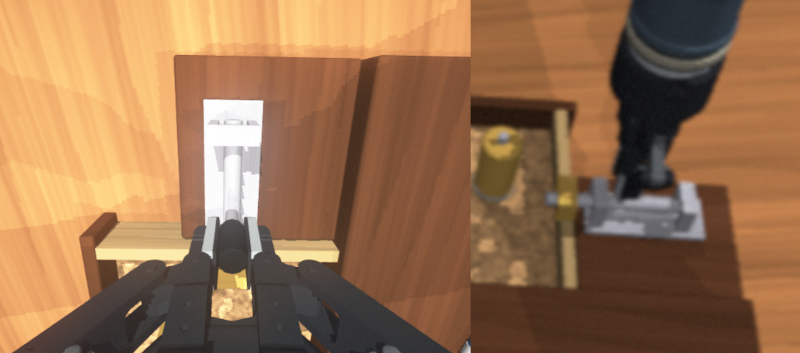

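Rod tip looks to be inside or past the keeper, but the knob only moved about 27 mm. I'll push a little further to see whether it is the stop.

Emit:
play_rows(commands=[[[0, 0, 0, 0, 0, 0], [-0.003, 0, 0, 0, 0, 0], [-0.003, 0, 0, 0, 0, 0], [-0.003, 0, 0, 0, 0, 0], [-0.003, 0, 0, 0, 0, 0], [0, 0, 0, 0, 0, 0], [0, 0, 0, 0, 0, 0]]], grip_force=80)

```text
t: 6.17
tcp_pos: [0.5536, 0.1441, 0.0813]
tcp_rot: [0.749, 0.662, 0.017, -0.007]
ft_force: [17.0, 37.3, -26.6]
opening: 0.014
grasp_force: 78.2
```

Emit:
play_rows(commands=[[[0.006, 0, 0, 0, 0, 0], [0.006, 0, 0, 0, 0, 0], [0.006, 0, 0, 0, 0, 0], [0.006, 0, 0, 0, 0, 0], [0, 0, 0, 0, 0, 0], [0, 0, 0, 0, 0, 0]]], grip_force=40)

```text
t: 6.67
tcp_pos: [0.5537, 0.1448, 0.0811]
tcp_rot: [0.753, 0.658, 0.002, 0.0]
ft_force: [4.0, 0.9, 1.1]
opening: 0.0139
grasp_force: 81.6
```

Emit:
play_rows(commands=[[[0, 0, 0, 0, 0, 0], [0, 0, 0, 0, 0, 0], [0, 0, 0, 0, 0, 0], [0, 0, 0, 0, 0, 0], [0, 0, 0, 0, 0, 0]]], gripper=0.6)

```text
t: 7.08
tcp_pos: [0.5512, 0.1431, 0.0799]
tcp_rot: [0.753, 0.658, -0.001, -0.0]
ft_force: [-0.8, -0.1, -0.5]
opening: 0.0512
grasp_force: 0.0
```

Emit:
play_rows(commands=[[[0, 0, -0.03, 0, 0, 0], [0, 0, -0.04, 0, 0, 0], [0, 0, -0.04, 0, 0, 0], [0, 0, -0.04, 0, 0, 0], [0, 0, 0, 0, 0, 0], [0, 0, 0, 0, 0, 0]]])

```text
t: 7.58
tcp_pos: [0.5526, 0.1436, 0.2021]
tcp_rot: [0.753, 0.658, 0.002, 0.001]
ft_force: [-0.3, -1.1, -0.9]
opening: 0.0512
grasp_force: 0.0
```

```bash
python3 - <<'E'
from h import *
s=sense(); im=read_camera("wrist"); cv2.imwrite("pics/w2.png",im[:,:,::-1]); np.save("w2.npy",np.r_[s["tcp_pos"],s["tcp_rot"]])
P=np.load("P.npy");print(W2U(P,s["tcp_pos"]),s["tcp_pos"],s["ft_force"])
W=wcam("w2.npy")
for y in (.15,.158,.185): print(y,proj(W,U2W(P,(.01,y,.113))).round(0))
for q in [(.01,.112,.069),(.01,.14,.069),(.01,.213,.069)]: print(q,proj(W,U2W(P,q)).round(0))
E
```

```text
[0.01076867 0.15707176] [0.55259947 0.14363514 0.20209964] [-0.30014165 -1.08776999 -0.91732402]
0.15 [315. 254.]
0.158 [315. 243.]
0.185 [315. 204.]
(0.01, 0.112, 0.069) [315. 277.]
(0.01, 0.14, 0.069) [315. 246.]
(0.01, 0.213, 0.069) [315. 154.]
```

View pics/w2.png

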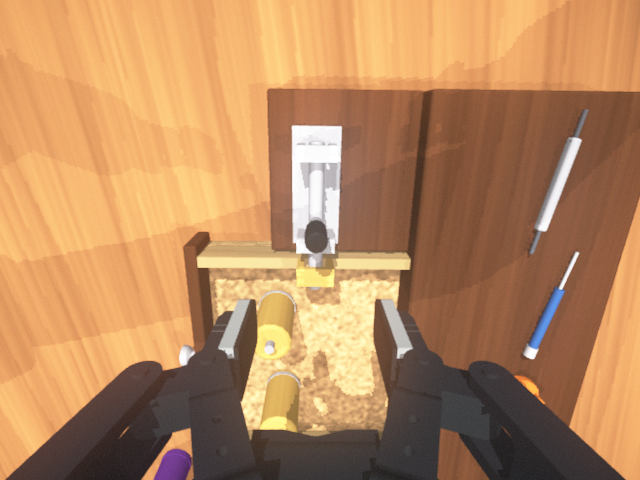

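Knob top is near (317,240), which gives y≈0.159, and the rod tip passes the keeper at (315,288). I gripped with the finger edges close to the near staple (y=0.146), so I'll re-test by pushing with shut fingers from behind the knob.

Emit:
play_rows(commands=[[[0.0375, 0, 0, 0, 0, 0], [0, 0, 0, 0, 0, 0], [0, 0, 0, 0, 0, 0], [0, 0, 0, 0, 0, 0], [0, 0, 0, 0, 0, 0], [0, 0, 0.04, 0, 0, 0], [0, 0, 0.04, 0, 0, 0], [0, 0, 0.04, 0, 0, 0], [0, 0, 0.022, 0, 0, 0], [0, 0, 0, 0, 0, 0], [0, 0, 0, 0, 0, 0]]], gripper=0)

```text
t: 8.55
tcp_pos: [0.5554, 0.1721, 0.0858]
tcp_rot: [0.753, 0.658, -0.001, -0.0]
ft_force: [-0.1, 0.8, -0.1]
opening: -0.0002
grasp_force: 0.0
```

Emit:
play_rows(commands=[[[-0.006, 0, 0, 0, 0, 0], [-0.006, 0, 0, 0, 0, 0], [-0.006, 0, 0, 0, 0, 0], [-0.006, 0, 0, 0, 0, 0], [0, 0, 0, 0, 0, 0], [0, 0, 0, 0, 0, 0]]])

```text
t: 9.05
tcp_pos: [0.5555, 0.1635, 0.0887]
tcp_rot: [0.751, 0.66, 0.009, -0.003]
ft_force: [5.7, 17.7, -11.1]
opening: 0.0003
grasp_force: 9.2
```

```bash
python3 - <<'E'
from h import *
s=sense(); P=np.load("P.npy");print(W2U(P,s["tcp_pos"]),s["tcp_pos"],s["ft_force"],s["wrist_torque"],s["opening"])
for fn,uv in (("w0.npy",(334,160)),("w2.npy",(315,289))): print("tip",W2U(P,ray(wcam(fn),uv,.055)))
E
```

```text
[0.01090205 0.17712676] [0.55552219 0.16347649 0.08873591] [  5.67189559  17.6995228  -11.09402214] [ 3.84136935 -1.15096797  0.04078136] 0.00030920947615271097
tip [0.01023421 0.12351114]
tip [0.01051975 0.09387744]
```

The knob stops at the same place with nothing else touching, so the bolt is at its stop. Backing off.

Emit:
play_rows(commands=[[[0.012, 0, 0, 0, 0, 0], [0.012, 0, 0, 0, 0, 0], [0, 0, -0.04, 0, 0, 0], [0, 0, -0.04, 0, 0, 0], [0, 0, -0.02, 0, 0, 0], [-0.04, 0, 0, 0, 0, 0], [-0.04, 0, 0, 0, 0, 0], [-0.04, 0, 0, 0, 0, 0], [-0.035, 0, 0, 0, 0, 0], [0, 0, 0, 0, 0, 0], [0, 0, 0, 0, 0, 0]]], gripper=0.75, grip_force=60)

```text
t: 9.97
tcp_pos: [0.5395, 0.0472, 0.1672]
tcp_rot: [0.755, 0.656, -0.0, 0.001]
ft_force: [0.6, 1.3, 0.1]
opening: 0.0645
grasp_force: 0.0
```

```bash
cat >> h.py <<'E'
def d(tgt):
    s=sense(); M=R.from_quat(s["tcp_rot"]).as_matrix(); v=M.T@(np.array(tgt)-s["tcp_pos"]); print("share",(v/.8).round(4),"mm",(v*1e3).round(1)); print(s["tcp_pos"].round(4),s["ft_force"].round(2),"rotz",M[:,2].round(3),"opening",round(s["opening"],4),s["t"])
E
python3 - <<'E'
from h import *
d((.5008,.0493,.038))
s=sense(); im=read_camera("wrist"); cv2.imwrite("pics/w3.png",im[:,:,::-1]); np.save("w3.npy",np.r_[s["tcp_pos"],s["tcp_rot"]])
W=wcam("w3.npy"); print(proj(W,(.5008,.0493,.09)),proj(W,(.4913,-.0482,.09)))
E
```

```text
share [-0.0038 -0.0485  0.1615] mm [ -3.1 -38.8 129.2]
[0.5395 0.0472 0.1672] [0.56 1.34 0.07] rotz [ 0.001 -0.002 -1.   ] opening 0.0645 9.9667
[257.56417131 254.72585599] [269.87179924 377.53416014]
```

View pics/w3.png

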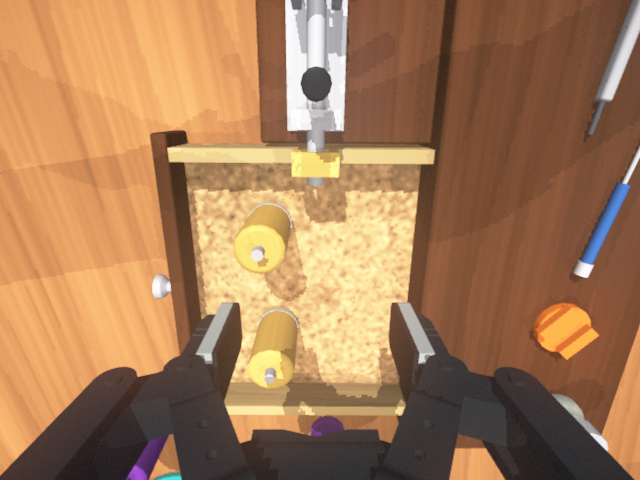

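Pins at (257,254) and (270,376) match the predictions, and the bolt rod sits in the keeper. Going to the first weight.

Emit:
play_rows(commands=[[[-0.0038, -0.0245, 0, 0, 0, 0], [0, -0.024, 0, 0, 0, 0], [0, 0, 0, 0, 0, 0], [0, 0, 0.03, 0, 0, 0], [0, 0, 0.03, 0, 0, 0], [0, 0, 0.03, 0, 0, 0], [0, 0, 0.03, 0, 0, 0], [0, 0, 0.0255, 0, 0, 0], [0, 0, 0.016, 0, 0, 0], [0, 0, 0, 0, 0, 0], [0, 0, 0, 0, 0, 0]]])

```text
t: 10.93
tcp_pos: [0.5008, 0.0532, 0.0374]
tcp_rot: [0.752, 0.659, 0.0, -0.0]
ft_force: [0.1, 0.4, 0.1]
opening: 0.0643
grasp_force: 0.0
```

Emit:
play_rows(commands=[[[0, 0, 0, 0, 0, 0], [0, 0, 0, 0, 0, 0], [0, 0, 0, 0, 0, 0], [0, 0, 0, 0, 0, 0], [0, 0, 0, 0, 0, 0], [0, 0, 0, 0, 0, 0], [0, 0, 0, 0, 0, 0], [0, 0, 0, 0, 0, 0]]], gripper=0, grip_force=60)

```text
t: 11.6
tcp_pos: [0.5016, 0.0525, 0.0388]
tcp_rot: [0.753, 0.658, 0.001, 0.001]
ft_force: [-0.9, 0.4, 5.4]
opening: 0.0346
grasp_force: 59.4
```

```bash
python3 - <<'E'
from h import *
d((.5008,.0493,.038))
E
```

```text
share [-0.0041 -0.0004  0.001 ] mm [-3.3 -0.3  0.8]
[0.5016 0.0525 0.0388] [-0.94  0.42  5.37] rotz [ 0.003  0.    -1.   ] opening 0.0346 11.6
```

Emit:
play_rows(commands=[[[0, 0, -0.01, 0, 0, 0], [0, 0, -0.015, 0, 0, 0], [0, 0, -0.015, 0, 0, 0], [0, 0, -0.01, 0, 0, 0], [0, 0, 0, 0, 0, 0], [0, 0, 0, 0, 0, 0], [0, 0, 0, 0, 0, 0], [0, 0, 0, 0, 0, 0], [0, 0, 0, 0, 0, 0], [0, 0, 0, 0, 0, 0], [0, 0, 0, 0, 0, 0], [0, 0, 0, 0, 0, 0]]])

```text
t: 12.6
tcp_pos: [0.5003, 0.0522, 0.0771]
tcp_rot: [0.753, 0.658, -0.0, -0.0]
ft_force: [-0.4, 0.3, -2.9]
opening: 0.0346
grasp_force: 60.1
```

Emit:
play_rows(commands=[[[0, 0, 0, 0, 0, 0], [0, 0, 0, 0, 0, 0], [0, 0, 0, 0, 0, 0], [0, 0, 0, 0, 0, 0]]])

```text
t: 12.93
tcp_pos: [0.5004, 0.0522, 0.0773]
tcp_rot: [0.753, 0.658, 0.0, 0.0]
ft_force: [0.0, 0.9, -2.5]
opening: 0.0346
grasp_force: 60.1
```

```bash
python3 - <<'E'
from h import *
d((.5008,.0493,.038)); print(sense()["joint_efforts"])
E
```

```text
share [-0.0036  0.0009  0.0492] mm [-2.8  0.8 39.3]
[0.5004 0.0522 0.0773] [ 0.03  0.91 -2.48] rotz [ 0. -0. -1.] opening 0.0346 12.9333
[-5.24494753e-03 -4.01421654e+01 -6.26341894e+00 -1.69030559e+01
  1.18547684e-02  5.17768276e-03 -5.41594972e-06]
```

Emit:
play_rows(commands=[[[0, 0, 0.015, 0, 0, 0], [0, 0, 0.015, 0, 0, 0], [0, 0, 0.01, 0, 0, 0], [0, 0, 0.005, 0, 0, 0], [0, 0, 0.002, 0, 0, 0], [0, 0, 0.002, 0, 0, 0], [0, 0, 0, 0, 0, 0], [0, 0, 0, 0, 0, 0], [0, 0, 0, 0, 0, 0]]])

```text
t: 13.68
tcp_pos: [0.4991, 0.0519, 0.0388]
tcp_rot: [0.753, 0.658, -0.002, -0.0]
ft_force: [-5.4, -0.9, 10.7]
opening: 0.0343
grasp_force: 61.2
```

Emit:
play_rows(commands=[[[0, 0, 0, 0, 0, 0], [0, 0, 0, 0, 0, 0], [0, 0, 0, 0, 0, 0], [0, 0, 0, 0, 0, 0], [0, 0, 0, 0, 0, 0], [0, 0, -0.015, 0, 0, 0], [0, 0, -0.03, 0, 0, 0], [0, 0, -0.04, 0, 0, 0], [0, 0, -0.03, 0, 0, 0], [0, 0, 0, 0, 0, 0], [0, 0, 0, 0, 0, 0]]], gripper=0.75)

```text
t: 14.6
tcp_pos: [0.5015, 0.0523, 0.1321]
tcp_rot: [0.753, 0.658, 0.001, 0.001]
ft_force: [1.0, -0.5, 0.3]
opening: 0.0642
grasp_force: 0.0
```

```bash
python3 - <<'E'
from h import *
d((.4914,-.0482,.038))
s=sense(); im=read_camera("wrist"); cv2.imwrite("pics/w4.png",im[:,:,::-1]); np.save("w4.npy",np.r_[s["tcp_pos"],s["tcp_rot"]])
W=wcam("w4.npy"); print(proj(W,(.4998,.0493,.09)),proj(W,(.4914,-.0482,.09)))
E
```

```text
share [-0.1262  0.0039  0.1176] mm [-101.     3.1   94.1]
[0.5015 0.0523 0.1321] [ 1.02 -0.45  0.32] rotz [ 0.004 -0.    -1.   ] opening 0.0642 14.6
[314.66420054 277.80517733] [321.90060286 414.77516055]
```

View pics/w4.png

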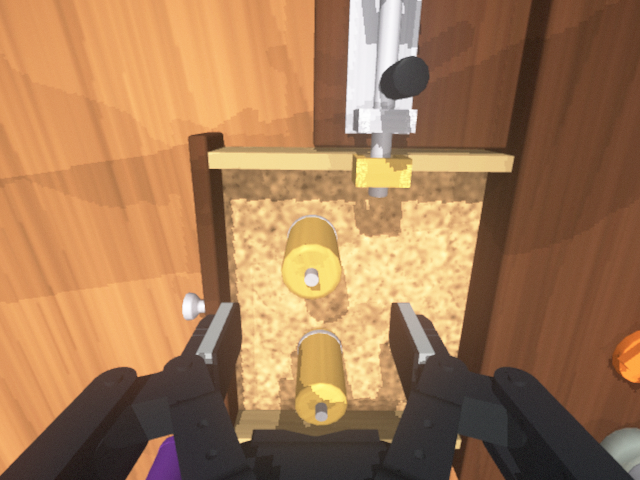

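The first weight stands upright (pin at 311,278). Now the second.

Emit:
play_rows(commands=[[[-0.032, 0.0039, 0, 0, 0, 0], [-0.032, 0, 0, 0, 0, 0], [-0.032, 0, 0, 0, 0, 0], [-0.0285, 0, 0, 0, 0, 0], [0, 0, 0, 0, 0, 0], [0, 0, 0.03, 0, 0, 0], [0, 0, 0.03, 0, 0, 0], [0, 0, 0.03, 0, 0, 0], [0, 0, 0.02, 0, 0, 0], [0, 0, 0.008, 0, 0, 0], [0, 0, 0, 0, 0, 0], [0, 0, 0, 0, 0, 0]]])

```text
t: 15.65
tcp_pos: [0.4901, -0.0464, 0.0356]
tcp_rot: [0.753, 0.658, -0.0, -0.0]
ft_force: [1.3, 0.1, -0.2]
opening: 0.0643
grasp_force: 0.0
```

Emit:
play_rows(commands=[[[0, 0, 0, 0, 0, 0], [0, 0, 0, 0, 0, 0], [0, 0, 0, 0, 0, 0], [0, 0, 0, 0, 0, 0], [0, 0, 0, 0, 0, 0], [0, 0, 0, 0, 0, 0], [0, 0, 0, 0, 0, 0], [0, 0, 0, 0, 0, 0]]], gripper=0, grip_force=60)

```text
t: 16.32
tcp_pos: [0.4915, -0.0469, 0.037]
tcp_rot: [0.753, 0.658, 0.001, 0.001]
ft_force: [0.9, 0.5, 6.3]
opening: 0.0348
grasp_force: 59.3
```

Emit:
play_rows(commands=[[[0, 0, -0.01, 0, 0, 0], [0, 0, -0.015, 0, 0, 0], [0, 0, -0.015, 0, 0, 0], [0, 0, -0.01, 0, 0, 0], [0, 0, 0, 0, 0, 0], [0, 0, 0, 0, 0, 0], [0, 0, 0, 0, 0, 0], [0, 0, 0, 0, 0, 0], [0, 0, 0, 0, 0, 0], [0, 0, 0, 0, 0, 0], [0, 0, 0, 0, 0, 0], [0, 0, 0, 0, 0, 0]]])

```text
t: 17.32
tcp_pos: [0.4901, -0.0469, 0.0755]
tcp_rot: [0.753, 0.658, -0.0, -0.0]
ft_force: [0.2, 0.7, -5.8]
opening: 0.0348
grasp_force: 60.8
```

```bash
python3 - <<'E'
from h import *
d((.4994,-.3169,.0986))
E
```

```text
share [-0.3329  0.0566 -0.0289] mm [-266.4   45.3  -23.1]
[ 0.4901 -0.0469  0.0755] [ 0.17  0.67 -5.85] rotz [-0.  0. -1.] opening 0.0348 17.3167
```

The second reads 5.8 N against 2.7 N, so it is the heavier and I'm already holding it. Lifting clear of the purple decoy and moving to the pad.

Emit:
play_rows(commands=[[[0, 0, -0.01, 0, 0, 0], [0, 0, -0.02, 0, 0, 0], [0, 0, -0.025, 0, 0, 0], [0, 0, -0.025, 0, 0, 0], [0, 0, -0.018, 0, 0, 0], [0, 0, -0.008, 0, 0, 0], [0, 0, 0, 0, 0, 0]]])

```text
t: 17.9
tcp_pos: [0.4912, -0.0469, 0.1623]
tcp_rot: [0.753, 0.658, 0.001, 0.002]
ft_force: [-0.4, 0.4, -6.5]
opening: 0.0347
grasp_force: 61.0
```

Emit:
play_rows(commands=[[[-0.0137, 0.0024, 0, 0, 0, 0], [-0.0275, 0.0049, 0, 0, 0, 0], [-0.0275, 0.0049, 0, 0, 0, 0], [-0.0275, 0.0049, 0, 0, 0, 0], [-0.0275, 0.0049, 0, 0, 0, 0], [-0.0275, 0.0049, 0, 0, 0, 0], [-0.0275, 0.0049, 0, 0, 0, 0], [-0.0275, 0.0049, 0, 0, 0, 0], [-0.0275, 0.0049, 0, 0, 0, 0], [-0.0275, 0.0049, 0, 0, 0, 0], [-0.0275, 0.0049, 0, 0, 0, 0], [-0.0275, 0.0049, 0, 0, 0, 0]]])

```text
t: 18.9
tcp_pos: [0.4993, -0.3055, 0.1585]
tcp_rot: [0.753, 0.658, -0.001, -0.002]
ft_force: [0.9, 0.2, -5.6]
opening: 0.0348
grasp_force: 60.8
```

Emit:
play_rows(commands=[[[-0.0138, 0.0024, 0, 0, 0, 0], [0, 0, 0, 0, 0, 0], [0, 0, 0.012, 0, 0, 0], [0, 0, 0.015, 0, 0, 0], [0, 0, 0.012, 0, 0, 0], [0, 0, 0.004, 0, 0, 0], [0, 0, 0, 0, 0, 0], [0, 0, 0, 0, 0, 0], [0, 0, 0, 0, 0, 0], [0, 0, 0, 0, 0, 0]]])

```text
t: 19.73
tcp_pos: [0.5019, -0.3149, 0.1268]
tcp_rot: [0.753, 0.658, 0.0, 0.001]
ft_force: [0.9, -0.5, -5.8]
opening: 0.0345
grasp_force: 60.8
```

```bash
python3 - <<'E'
from h import *
d((.501,-.3145,.129))
s=sense(); im=read_camera("wrist"); t=read_camera("top"); sc=read_camera("scene"); np.save("w5.npy",np.r_[s["tcp_pos"],s["tcp_rot"]])
a=np.hstack([im[:,:,::-1],sc[:,:,::-1]]); b=cv2.resize(a,(800,300)); 
t2=t[130:350,160:480,::-1]; b=np.vstack([b,cv2.resize(np.ascontiguousarray(t2),(436,300)).__class__ and np.hstack([cv2.resize(np.ascontiguousarray(t2),(436,300)),np.zeros((300,364,3),np.uint8)])])
cv2.imwrite("pics/w5.png",b)
W=wcam("w5.npy")
# dark blue pad pixels: ellipse fit via rim rays, circle fit on bench plane
h=cv2.cvtColor(im,cv2.COLOR_RGB2HSV); print("pad px centre pred",proj(W,(.501,-.3145,.006)), "hsv there",h[tuple(np.clip(proj(W,(.501,-.28,.006))[::-1].astype(int),0,[479,639]))])
E
```

```text
share [ 0.0003 -0.0012 -0.0028] mm [ 0.2 -1.  -2.2]
[ 0.5019 -0.3149  0.1268] [ 0.86 -0.48 -5.75] rotz [ 0.001 -0.001 -1.   ] opening 0.0345 19.7333
pad px centre pred [315.09760979 229.63650951] hsv there [111 118 181]
```

View pics/w5.png

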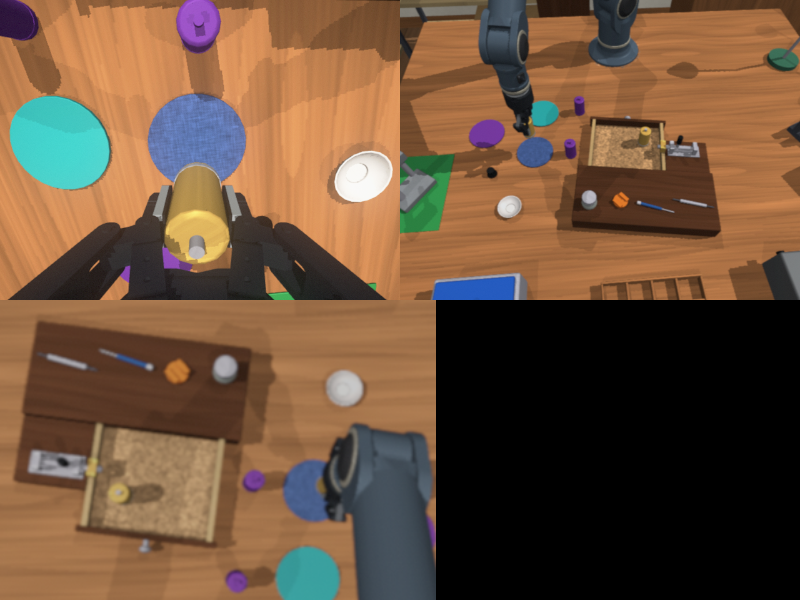

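The heavier weight is held upright, centred on the blue pad with its underside about 10 cm above it. The lighter one stands in the drawer, the bolt rod is in the keeper, and the bystanders are where they were. Handing in.

```bash
python3 -c "
from h import *
W=wcam('w5.npy'); print([proj(W,(.501,-.3145+k,.006)).round(0) for k in (.06,)]); print(abs(sense()['joint_vel']).max()); print(sign_off())"
```

```text
[array([304., 150.])]
0.002819366165197623
the job is handed in; nothing more can be done
None
```

I handed the job in at about 20 s: the bolt is home against its stop, the lighter weight (about 0.27 kg) stands upright in the drawer, and the heavier one (about 0.59 kg) is held upright and still about 10 cm above the blue pad.

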